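# Show a jar's underside to the code reader

## Robot

A 6-joint arm with a two-finger parallel gripper is mounted at the origin on the work surface. World frame = base frame: x ahead of the robot, y to its left, z up, the work surface at z = 0. Lengths are in mm, angles in degrees, forces in N, time in s.
With the tool pointing down it reaches from about 350 to 850 mm from the base axis. Payload 8.1 kg.
Tool frame: the origin (TCP) lies at the centre of the arm's flange, where the gripper is bolted on; the fingertips stand 173 mm ahead of it and the grasp point (between the pads) lies 155 mm ahead of it; z points along the fingers, y is the line along which they close (so a half turn about z gives the same grasp; the last joint's range is limited). The gripper opens to 85 mm and grips with 20 to 120 N. Pads are 22 mm wide; open, the fingers measure 114 mm over their backs; the gripper's body (76 mm by 85 mm) begins 54 mm behind the grasp point. The pads swing forward as they close: fully open they stand 13 mm farther back than shut.
Start: joints at [67.013, 7.471, 85.268, -0, 87.261, -4.893], TCP at [186.325, 570.342, 404.692] pointing down, gripper open.
Joint ranges: [-169.43, 169.43], [-51.17, 129.36], [1.28, 143.12], [-76.62, 256.62], [0, 156.53], [-152.29, 152.29]. Speed limits (degrees/s): [136.94, 136.94, 159.86, 180, 180, 180].

## Interface

Orientations are given as [roll, pitch, yaw] about the fixed x, y, z axes, in that order (R = Rz(yaw) Ry(pitch) Rx(roll)).
In Python, from bench import * gives the robot as it stands.
- The arm moves only by the shell command python3 -m jog 'ROWS' [FORCE]. ROWS is text: rows parted by semicolons, each of 7 numbers parted by spaces: the shift along the tool's x, y, z scaled (see below), then the turn, a rotation vector about the tool's x, y, z scaled (see below), then the closure, from -1 (fully open) to 1 (shut). In form: tx ty tz wx wy wz hand; .... A call has 1 to 5 rows; each row shifts and turns the commanded pose from where the row before left it, along the tool's axes as they then stand; what a row does not reach is not made up. The controller multiplies each number of a shift by 0.1 m and each number of a turn by 60 degrees. A row lasts 1/8 s, in which the tool goes at most 62.5 mm and 10.7 degrees, less where a joint would pass 70% of its speed; a pose out of reach is approached as far as the arm can. A call with a number of a shift or a turn outside -1 to 1 is refused whole. A call with a gripper value outside its range is refused whole. The fingers move at their own pace and stop on an object; FORCE is the grip in N (left out, the last holds). Time passes only in rows, so rows that do not move let the fingers close. It gives the time, the measured TCP pose, the force, the opening and the grip force at its end, in the units of the state.
- sense(): the state, without advancing time (a new reading comes with each control period).
- snapshot(name): name is "scene" or "top" or "wrist"; returns a dict with "img" (480x640x3 uint8, red, green, blue), "fx", "fy", "cx", "cy" (pixels), "extrinsics" (4x4, takes a point from camera to world coordinates). Camera axes: x right, y down, z forward; pixel columns grow to the right and rows downward; lengths in mm; the calibration is good to about 2 mm. A picture is of the moment at which its call begins. There is no depth.
- hand_in(): hands the job in; it is judged then, once.
The state is a dict: "time": time; "joint_pos": joint angles; "qd": joint speeds; "joint_efforts": joint torques, N m; "tool_pos": TCP position; "tcp_rot": TCP orientation; "ft_force": force on the tool from outside, world axes, zero at the start; "wrist_torque": the same for the moment, N m; "finger_gap": finger opening in mm; "grip_force": force on a finger pad.
Only numpy, scipy, OpenCV 4.12 (cv2) and the standard library are available. Lean on these libraries where they do the work, as an engineer would, in place of code of your own. Each camera call takes 0.05 s, during which the arm holds its last target. There are 200 camera calls.

## Task

Swing the hasp up off the jars and back past upright, then lift the square jar out of the carrier and hold it in the air, lid uppermost, for the code reader: underside square to the lens, its centre straight in front of the lens and 12 cm from the glass. Finish while still holding it there steadily; leave the two round jars standing in their places, and do not knock the reader or the other things on the table.

Things in the scene. Friction and masses are not known exactly. Their poses are not given: they have to be found in the camera images.
- carrier: Fixed plywood jar carrier, base 185 x 330 x 12 mm, with compartments at y = -90, 0, +90 mm, x = 0. Origin: underside, on the table; x points to the hasp's hinge (away from the robot), z up. Jars stand on its floor, z = 12 mm; rims and dividers reach z = 38. Hinge posts at x = 80, y = +/-150 reach z = 123; a thin steel staple (7 x 6 mm) at x = -72, y = 0 reaches z = 78.
- hasp (a joint): Steel hold-down hasp: an 8 mm rod frame whose cross bar lies over the jar lids, with a slotted tongue bent down over the staple in front; hinged at the back about the carrier's y axis through hasp_hinge. 0 = closed, level over the jars; grows as it swings up and back; 1.57 upright, 2.3 stop. Friction hinge: stays where it is left (about 3 N at the knob moves it). May start a little ajar.
- hasp_hinge (a point): Middle of the hasp's hinge axis, on the carrier at x = 80, y = 0, z = 115 mm; does not move with the hasp.
- hasp_knob (a point): Centre of the T-bar at the free end of the hasp's tongue, with the hasp at 0 at 175 mm in front of the hinge axis and 45 mm below it: round dark steel bar, 14 mm diameter, 30 mm long along the carrier's y axis; can be pinched across its end faces from above. The tongue is 18 mm wide, 4 mm thick. Moves with the hasp.
- jar_square: The jar to present: the only one with a square body and lid, 52 x 52 mm (its x and y axes are square to the flat sides) and 76 mm tall, clear with olives inside; square steel lid, 46 x 46 mm, top at 95 mm. About 350 g. Origin: centre of its underside; z points up through the lid. It stands in any of the three compartments.
- jar_round_a: A round jar, 56 mm diameter, 95 mm tall, round lid 48 mm; origin at the centre of its underside. Stays in the carrier.
- jar_round_b: The other round jar, the same in shape and size. Stays in the carrier.
- reader: Fixed code reader (camera) on a 120 x 120 x 12 mm steel base; between two 87 mm high upright plates sits a grey box head with a short black lens tube, looking up and roughly towards the robot. Origin: centre of the base's underside.
- lens (a point): Centre of the front glass of the reader's lens (34 mm wide, in a 48 mm tube). Its z axis is the optical axis, pointing out of the lens: up and sloping towards the robot, 23 to 44 degrees off vertical.
- focus (a point): The reader's focus point in the air, on the optical axis 120 mm out from the lens glass. Same axes as the lens: z points out, away from the reader.
- tub: Loose white plastic tub, 90 mm across, 70 mm tall; origin at the centre of its underside. Bystander.
- scoop: Loose steel scoop lying flat, 240 mm long, 12 mm rod handle towards its -x, 68 mm wide, 24 mm high bowl at x = +100 mm. Bystander.
- lid_jar: Loose white ceramic jar, 70 mm across, 100 mm tall; origin at the centre of its underside. Bystander.
- spare_lid: Loose steel lid lying flat, 76 mm across, 12 mm thick; origin at the centre of its underside. Bystander.

How it is judged (in metres and radians):
On the way, in this order (a step that is already met when the one before it is completed fails the run):
1. the hasp is swung off the jars, back past upright (value of joint hasp above 1.57 rad), for 0.2 s.
2. the square jar is lifted clear of the carrier in the fingers (height (world z) of jar_square above 0.06 m and contact force between the fingers and jar_square above 1 N and contact force between jar_square and carrier below 0.1 N), for 0.2 s.
At the end, for the whole second after the job is handed in: Square jar held in the fingers, over 120 mm up, touching no reader or carrier, lid uppermost, at rest; centre of its underside within 20 mm of the focus point, its axis within 0.16 rad of the optical axis. Hasp over 1.57 rad; round jars upright (0.2 rad) within 20 mm of their places (distance between jar_square and focus below 0.02 m and angle between the z axis of jar_square and the z axis of focus, either way round below 0.16 rad and angle between jar_square's own z axis and vertical below 1.2 rad and height (world z) of jar_square above 0.12 m and contact force between the fingers and jar_square above 1 N and contact force between jar_square and reader below 0.1 N and contact force between jar_square and carrier below 0.1 N and linear speed of jar_square below 0.02 m/s and angular speed of jar_square below 0.15 rad/s and value of joint hasp above 1.57 rad and distance of each of jar_round_a, jar_round_b from where it was at the start of the episode below 0.02 m and angle between each of jar_round_a, jar_round_b's own z axis and vertical below 0.2 rad); the arm keeps its last pose, push and grip.
It fails at once if a round jar is lifted out of its place or tipped over (40 mm, 0.5 rad) (distance of any of jar_round_a, jar_round_b from where it was at the start of the episode above 0.04 m or angle between any of jar_round_a, jar_round_b's own z axis and vertical above 0.5 rad).
It fails at once if the reader's aim is knocked away (its focus point moves 15 mm) (distance of focus from where it was at the start of the episode above 0.015 m).
It fails at once if a bystander on the table is pushed 40 mm or more (distance of any of tub, scoop, lid_jar, spare_lid from where it was at the start of the episode above 0.04 m).
It also fails if it takes over 48 s, if anything falls off the work surface, if the arm or the gripper's body presses on something with over 40 N, if the wrist force passes 120 N, or if a joint passes its speed limit or range.

## Working session

There is one attempt and no reset: what is moved stays moved. The work goes in short steps, Python scripts to look and compute and a shell command to move; the robot and the scene stay as the last step left them, time stands still between calls to the robot, and variables do not carry over. Pictures are saved under pics/ and viewed, at most 10 in all, crops included, and the job is handed in when it is done.

```bash
mkdir -p pics; ls; python3 - <<'E'
from bench import *
import cv2
s=sense(); print(s)
for n in ("scene","top"):
    d=snapshot(n); cv2.imwrite(f"pics/{n}0.png",d["img"][:,:,::-1]); print(n,d["fx"],d["fy"],d["cx"],d["cy"],d["extrinsics"])
E
```

```text
pics
{'time': 0.0, 'joint_pos': array([ 6.70123901e+01,  7.51568763e+00,  8.53328559e+01,  1.00459186e-04,
        8.72619777e+01, -4.89234371e+00]), 'qd': array([ 0.00366579,  0.02199331,  0.07953483, -0.02509876,  0.03504464,
       -0.10562811]), 'joint_efforts': array([-1.86152094e-03, -5.69387555e+01, -5.00555241e+01, -1.54666877e-04,
        1.44184215e-02,  3.43050226e-05]), 'tool_pos': array([186.23308718, 570.10563051, 403.60380537]), 'tcp_rot': array([-1.79889890e+02, -9.52562582e-03,  1.61904720e+02]), 'ft_force': array([-0.4704982 ,  0.15563313,  0.08238534]), 'wrist_torque': array([ 0.03602168, -0.01912764,  0.03269711]), 'grip_force': 0.0, 'finger_gap': 85.47116520674895}
scene 563.5666430456278 563.5666430456278 327.9532574452195 239.69134917339142 [[-6.72313548e-01  4.04904689e-01 -6.19715004e-01  1.28069668e+03]
 [ 7.39858982e-01  3.95307977e-01 -5.44371463e-01  7.05249865e+02]
 [ 2.45597261e-02 -8.24490022e-01 -5.65343280e-01  8.64992885e+02]
 [ 0.00000000e+00  0.00000000e+00  0.00000000e+00  1.00000000e+00]]
top 505.79647539439793 505.79647539439793 324.00744709618266 239.09182566622096 [[ 2.51336479e-02 -9.96310708e-01  8.20565199e-02  4.19557015e+02]
 [-9.99667808e-01 -2.55170449e-02 -3.62684551e-03  5.41547484e+00]
 [ 5.70730492e-03 -8.19381055e-02 -9.96621078e-01  1.22707320e+03]
 [ 0.00000000e+00  0.00000000e+00  0.00000000e+00  1.00000000e+00]]
```

View pics/scene0.png

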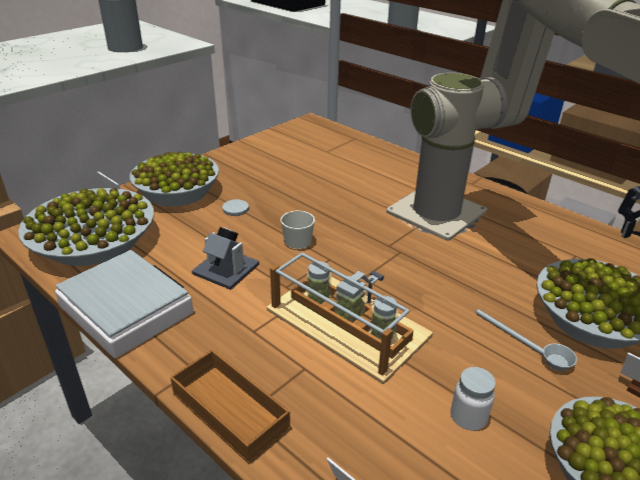

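View pics/top0.png

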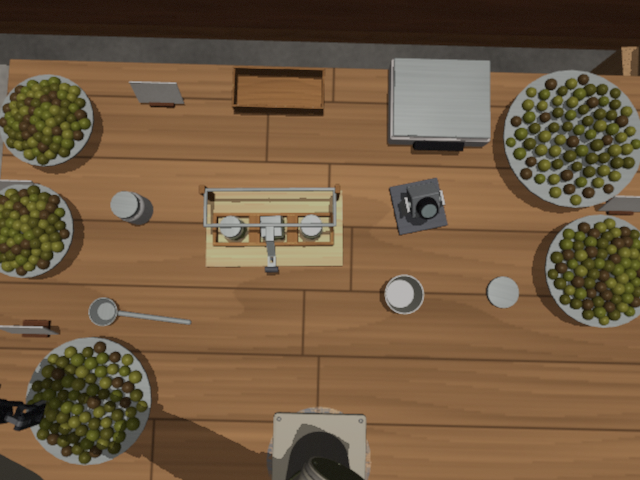

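The top view shows the carrier near (274,228), its hasp tongue pointing to the robot at (271,265), the square jar in the middle and the reader near (418,206). I'll take enlarged crops next.

```bash
python3 - <<'E'
import cv2,numpy as np
t=cv2.imread("pics/top0.png"); s=cv2.imread("pics/scene0.png")
def c(i,x,y,w,h,W,H): return cv2.resize(i[y:y+h,x:x+w],(W,H),interpolation=cv2.INTER_CUBIC)
cv2.imwrite("pics/c_top.png",c(t,195,170,260,110,780,330))
b=np.hstack([c(s,255,240,190,140,570,420)])
cv2.imwrite("pics/c_sc.png",cv2.resize(s[215:385,180:440],(780,510),interpolation=cv2.INTER_CUBIC))
E
```

```text
(no output)
```

View pics/c_top.png

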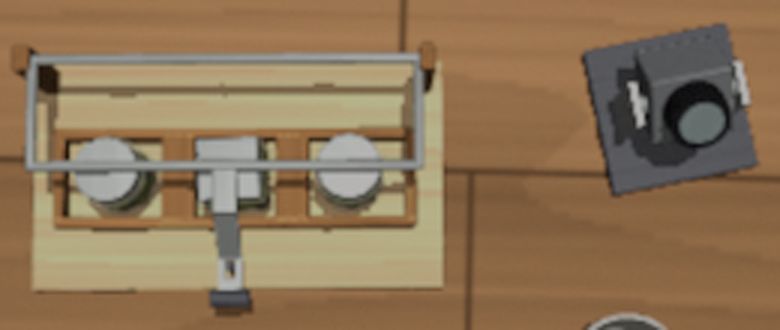

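View pics/c_sc.png

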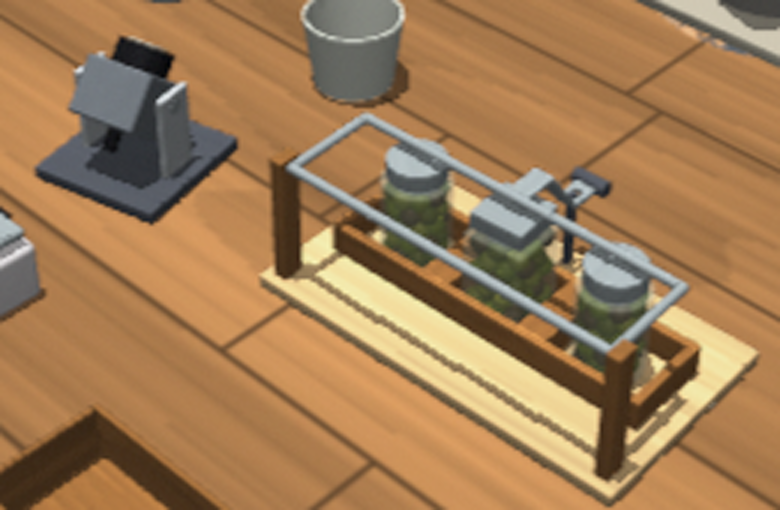

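Top crop: the base corners, knob (231,299), reader base corners and lens (697,118) are clear. The square jar is in the middle. In the scene crop the knob is at (591,182), with the hasp slightly ajar.

```bash
cat > h.py <<'E'
from bench import *
import numpy as np, cv2, json
from scipy.spatial.transform import Rotation as R
from scipy.optimize import least_squares
C={"top":(505.796,324.007,239.092,np.array([[2.51336479e-02,-9.96310708e-01,8.20565199e-02,4.19557015e+02],[-9.99667808e-01,-2.55170449e-02,-3.62684551e-03,5.41547484e+00],[5.70730492e-03,-8.19381055e-02,-9.96621078e-01,1.22707320e+03]])),
"scene":(563.567,327.953,239.691,np.array([[-6.72313548e-01,4.04904689e-01,-6.19715004e-01,1.28069668e+03],[7.39858982e-01,3.95307977e-01,-5.44371463e-01,7.05249865e+02],[2.45597261e-02,-8.24490022e-01,-5.65343280e-01,8.64992885e+02]]))}
def ray(cam,u,v):
    f,cx,cy,E=C[cam] if isinstance(cam,str) else cam
    d=E[:3,:3]@np.array([(u-cx)/f,(v-cy)/f,1]); return E[:3,3],d/np.linalg.norm(d)
def atz(cam,u,v,z):
    o,d=ray(cam,u,v); return o+d*(z-o[2])/d[2]
def tri(obs):
    A=0;b=0
    for c,u,v in obs:
        o,d=ray(c,u,v);P=np.eye(3)-np.outer(d,d);A=A+P;b=b+P@o
    x=np.linalg.solve(A,b); return x,[round(float(np.linalg.norm((np.eye(3)-np.outer(ray(*q)[1],ray(*q)[1]))@(x-ray(*q)[0]))),1) for q in obs]
def proj(cam,p):
    f,cx,cy,E=C[cam] if isinstance(cam,str) else cam
    q=E[:3,:3].T@(np.asarray(p)-E[:3,3]); return q[:2]/q[2]*f+[cx,cy]
T=lambda x,y:("top",195+x/3,170+y/3)
S=lambda x,y:("scene",180+x/3,215+y/3)
E
python3 - <<'E'
from h import *
np.set_printoptions(precision=1,suppress=True)
a=[atz(*T(*p),12) for p in [(33,291),(443,291),(440,62)]]
print("carrier",*a,np.linalg.norm(a[0]-a[1]),np.linalg.norm(a[2]-a[1]))
b=[atz(*S(*p),12) for p in [(263,278),(612,490),(757,355)]]
print("carrier sc",*b,np.linalg.norm(b[0]-b[1]),np.linalg.norm(b[2]-b[1]))
r=[atz(*T(*p),12) for p in [(583,52),(724,24),(757,163),(613,194)]]
print("reader",*r,sum(r)/4,[np.degrees(np.arctan2(*(r[i]-r[j])[1::-1])) for i,j in((1,2),(0,3))])
print("knob",tri([T(231,297),S(592,182)]))
print("sqlid top",atz(*T(224,158),107), "roundlids",atz(*T(106,169),107),atz(*T(348,170),107))
for z in (100,120,140): print("lens",z,atz(*T(697,118),z))
E
```

```text
carrier [445.3 282.   12. ] [453.6 -45.5  12. ] [638.7 -38.9  12. ] 327.57827613149203 185.28891049754782
carrier sc [643.  -30.7  12. ] [626.8 289.1  12. ] [453.2 287.6  12. ] 320.2434516979934 173.67594681749702
reader [ 650.  -154.7   12. ] [ 676. -269.   12.] [ 563.1 -296.4   12. ] [ 535.  -180.5   12. ] [ 606.  -225.2   12. ] [np.float64(13.650827932143667), np.float64(12.661751491531012)]
knob (array([442.1, 119.4,  72.7]), [1.8, 1.8])
sqlid top [545.4 123.2 107. ] roundlids [534.9 210.3 107. ] [538.8  31.  107. ]
lens 100 [ 585.4 -229.3  100. ]
lens 120 [ 582.5 -225.2  120. ]
lens 140 [ 579.6 -221.   140. ]
```

```bash
cat >> h.py <<'E'
def pose():
    s=sense(); return np.array(s["tool_pos"]),R.from_euler("xyz",s["tcp_rot"],degrees=True)
def rows(p,rpy,n,start=None):
    """relative moves in tool axes/units, straight line in n rows"""
    p0,r0=pose() if start is None else start
    r1=R.from_euler("xyz",rpy,degrees=True) if not isinstance(rpy,R) else rpy
    w=(r0.inv()*r1).as_rotvec(); print("dist",np.linalg.norm(p-p0).round(1),"turn",np.degrees(np.linalg.norm(w)).round(1))
    for i in range(n):
        r=r0*R.from_rotvec(w*i/n)
        print((r.inv().apply((np.array(p)-p0)/n)/100).round(3),(np.degrees(w)/n/60).round(3))
E
python3 -c "
from h import *
rows([443,119,310],[180,0,181.8],10)"
```

```text
dist 527.5 turn 19.9
[-0.384 -0.349  0.094] [-0.    -0.    -0.033]
[-0.372 -0.362  0.094] [-0.    -0.    -0.033]
[-0.359 -0.375  0.094] [-0.    -0.    -0.033]
[-0.346 -0.387  0.094] [-0.    -0.    -0.033]
[-0.332 -0.399  0.094] [-0.    -0.    -0.033]
[-0.318 -0.41   0.094] [-0.    -0.    -0.033]
[-0.304 -0.421  0.094] [-0.    -0.    -0.033]
[-0.289 -0.431  0.094] [-0.    -0.    -0.033]
[-0.274 -0.441  0.094] [-0.    -0.    -0.033]
[-0.258 -0.45   0.094] [-0.    -0.    -0.033]
```

```bash
python3 -m jog '-0.38 -0.35 0.09 0 0 -0.033 -1; -0.37 -0.36 0.09 0 0 -0.033 -1; -0.36 -0.375 0.09 0 0 -0.033 -1; -0.35 -0.39 0.09 0 0 -0.033 -1; -0.33 -0.4 0.09 0 0 -0.033 -1'
python3 -m jog '-0.32 -0.41 0.09 0 0 -0.033 -1; -0.3 -0.42 0.09 0 0 -0.033 -1; -0.29 -0.43 0.09 0 0 -0.033 -1; -0.27 -0.44 0.09 0 0 -0.033 -1; -0.26 -0.45 0.09 0 0 -0.033 -1'
python3 -m jog '0 0 0 0 0 0 -0.2; 0 0 0 0 0 0 -0.2'
python3 - <<'E'
from h import *
print(pose()[0],sense()["tcp_rot"])
d=snapshot("wrist"); cv2.imwrite("pics/w1.png",d["img"][:,:,::-1]); print([d[k] for k in("fx","cx","cy")],d["extrinsics"].round(4).tolist())
c=(d["fx"],d["cx"],d["cy"],d["extrinsics"])
print("knob px",proj(c,[443,119,72]),"lens px",proj(c,[585,-229,100]))
rows([443,119,72+155],[180,0,181.8],3)
E
```

```text
time: 0.72
tool_pos: [314.7, 343.0, 359.1]
tcp_rot: [-180.0, -0.0, 171.9]
ft_force: [1.4, -0.0, -0.3]
finger_gap: 84.9
grip_force: 0.0
time: 1.35
tool_pos: [442.6, 117.6, 314.2]
tcp_rot: [180.0, -0.0, -178.2]
ft_force: [0.5, 0.0, -0.7]
finger_gap: 85.4
grip_force: 0.0
time: 1.6
tool_pos: [442.0, 119.2, 314.4]
tcp_rot: [180.0, -0.1, -178.4]
ft_force: [-0.1, 0.4, -0.6]
finger_gap: 52.1
grip_force: 0.0
[442.00064584 119.21281066 314.38837773] [ 1.79981510e+02 -5.47985681e-02 -1.78370240e+02]
[372.23715173333653, 315.3069787796572, 243.3657567811841] [[-0.029, 0.9457, 0.3236, 357.0702], [0.9996, 0.0272, 0.0102, 116.8076], [0.0009, 0.3238, -0.9461, 283.249], [0.0, 0.0, 0.0, 1.0]]
knob px [314.51317608 264.51032312] lens px [-223.2330725   467.73025915]
dist 87.6 turn 0.1
[-0.004 -0.003  0.292] [ 0.    -0.    -0.001]
[-0.004 -0.003  0.292] [ 0.    -0.    -0.001]
[-0.004 -0.003  0.292] [ 0.    -0.    -0.001]
```

View pics/w1.png

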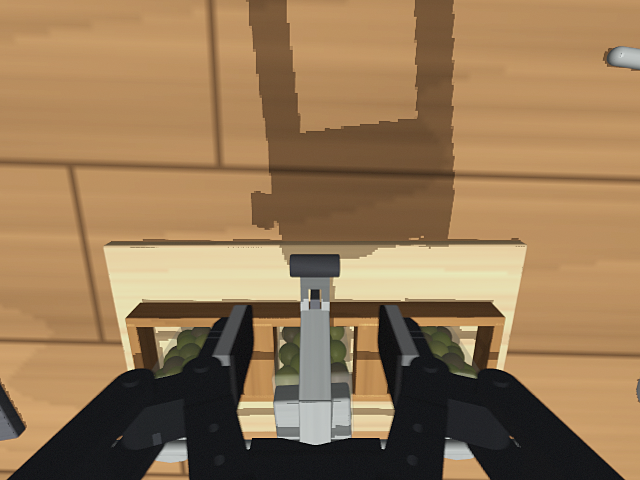

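The knob shows at (314,265), exactly where my estimate projects, so I'll descend and pinch.

```bash
python3 -m jog '0 0 0.3 0 0 0 -0.2; 0 0 0.3 0 0 0 -0.2; 0 0 0.29 0 0 0 -0.2; 0 0 0 0 0 0 1; 0 0 0 0 0 0 1' 50
python3 -m jog '0 0 0 0 0 0 1; 0 0 0 0 0 0 1' 50
python3 - <<'E'
from h import *
p,r=pose(); print(sense()["ft_force"],sense()["grip_force"])
h=np.array([622,123.6,115]); k=p+r.apply([0,0,155]); x=np.array([np.cos(np.radians(1.8)),np.sin(np.radians(1.8)),0])
a=(k-h)@x; z=(k-h)[2]; print(k,a,z,np.hypot(a,z)); th0=np.arctan2(-45,175)
# arc
rad=180.7; t0=np.arctan2(z,-a); print("theta",t0-th0)
prev=None;print("steps in tool x,z for arc:")
ts=np.linspace(t0,th0+2.05,16)
for t in ts:
    q=np.array([-rad*np.cos(t),rad*np.sin(t)])
    if prev is not None: print(round(t-th0,2),"tx",round(-(q-prev)[0]/100,2),"tz",round(-(q-prev)[1]/100,2))
    prev=q
E
```

```text
time: 2.28
tool_pos: [440.6, 119.1, 225.1]
tcp_rot: [-179.8, -0.3, -178.2]
ft_force: [-6.7, -8.8, -4.6]
finger_gap: 28.5
grip_force: 49.6
time: 2.52
tool_pos: [440.5, 119.0, 225.4]
tcp_rot: [-179.9, -0.3, -178.2]
ft_force: [-7.3, -7.3, -3.8]
finger_gap: 28.8
grip_force: 49.6
[-7.25743086 -7.28394528 -3.77783192] 49.62449133396149
[439.74749718 118.63070626  70.35278271] -182.31866149976082 -44.647217293399876 187.70580263568954
theta 0.011530610976136946
steps in tool x,z for arc:
0.15 tx 0.04 tz -0.24
0.28 tx 0.01 tz -0.25
0.42 tx -0.02 tz -0.24
0.56 tx -0.06 tz -0.24
0.69 tx -0.09 tz -0.23
0.83 tx -0.12 tz -0.21
0.96 tx -0.15 tz -0.2
1.1 tx -0.17 tz -0.17
1.23 tx -0.19 tz -0.15
1.37 tx -0.21 tz -0.12
1.51 tx -0.23 tz -0.09
1.64 tx -0.24 tz -0.06
1.78 tx -0.24 tz -0.03
1.91 tx -0.25 tz 0.01
2.05 tx -0.24 tz 0.04
```

```bash
python3 -m jog '0.04 0 -0.24 0 0 0 1; 0.01 0 -0.25 0 0 0 1; -0.02 0 -0.24 0 0 0 1; -0.06 0 -0.24 0 0 0 1; -0.09 0 -0.23 0 0 0 1' 40
```

```text
time: 3.15
tool_pos: [454.1, 119.4, 347.6]
tcp_rot: [-179.9, 0.1, -178.3]
ft_force: [9.1, -5.9, -9.2]
finger_gap: 29.1
grip_force: 46.1
```

```bash
python3 -m jog '-0.12 0 -0.21 0 0 0 1; -0.15 0 -0.2 0 0 0 1; -0.17 0 -0.17 0 0 0 1; -0.19 0 -0.15 0 0 0 1; -0.21 0 -0.12 0 0 0 1' 40; python3 -m jog '-0.23 0 -0.09 0 0 0 1; -0.24 0 -0.06 0 0 0 1; -0.24 0 -0.03 0 0 0 1; -0.25 0 0.01 0 0 0 1; -0.24 0 0.03 0 0 0 1' 40
python3 -m jog '0 0 0 0 0 0 1; 0 0 0 0 0 0 1; 0 0 0 0 0 0 1' 40
python3 - <<'E'
from h import *
p,r=pose(); print(sense()["ft_force"])
k=p+r.apply([0,0,155]);print(k)
s=snapshot("scene")["img"][:,:,::-1];w=snapshot("wrist")["img"][:,:,::-1]
cv2.imwrite("pics/s2.png",np.hstack([cv2.resize(s,(400,300)),cv2.resize(w,(400,300))]))
E
```

```text
time: 3.78
tool_pos: [538.0, 122.0, 432.3]
tcp_rot: [-179.9, -0.0, -178.3]
ft_force: [-0.4, -5.7, -8.0]
finger_gap: 29.3
grip_force: 43.1
time: 4.4
tool_pos: [658.3, 125.6, 447.1]
tcp_rot: [-179.9, 0.0, -178.3]
ft_force: [-3.3, -5.5, -2.2]
finger_gap: 28.9
grip_force: 43.1
time: 4.78
tool_pos: [657.8, 125.6, 447.1]
tcp_rot: [-179.9, 0.1, -178.3]
ft_force: [0.7, -5.0, 2.5]
finger_gap: 29.1
grip_force: 43.4
[ 0.70315246 -5.04308286  2.51036016]
[658.16019043 125.35629101 292.11342231]
```

View pics/s2.png

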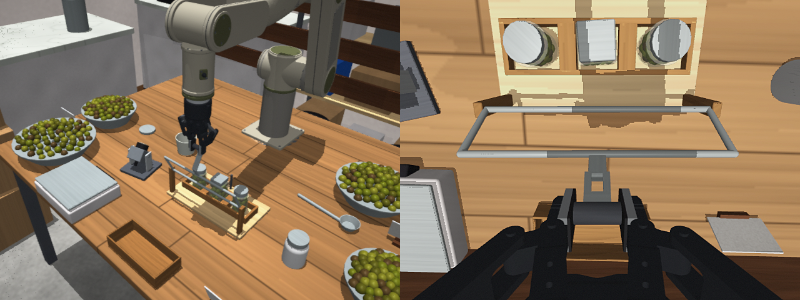

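The hasp stands past upright (knob ≈ 38 mm behind the hinge) and the jars are uncovered. I'll release it, rise, and go over to look at the lens.

```bash
python3 -m jog '0 0 0 0 0 0 0; 0 0 0 0 0 0 0; 0 0 -0.2 0 0 0 0; 0 0 -0.3 0 0 0 0; 0 0 0 0 0 0 0'
python3 -c "
from h import *
rows([595,-228,420],[180,0,181.8],8)"
```

```text
time: 5.5
tool_pos: [658.2, 126.0, 500.2]
tcp_rot: [180.0, 0.4, -178.3]
ft_force: [-0.2, -0.2, 0.5]
finger_gap: 42.5
grip_force: 0.0
dist 368.4 turn 0.4
[ 0.093 -0.44   0.099] [ 0.     0.001 -0.   ]
[ 0.093 -0.44   0.099] [ 0.     0.001 -0.   ]
[ 0.093 -0.44   0.1  ] [ 0.     0.001 -0.   ]
[ 0.093 -0.44   0.1  ] [ 0.     0.001 -0.   ]
[ 0.093 -0.44   0.1  ] [ 0.     0.001 -0.   ]
[ 0.093 -0.44   0.1  ] [ 0.     0.001 -0.   ]
[ 0.093 -0.44   0.1  ] [ 0.     0.001 -0.   ]
[ 0.093 -0.44   0.1  ] [ 0.     0.001 -0.   ]
```

```bash
python3 -m jog '0.09 -0.44 0 0 0 0 0; 0.09 -0.44 0 0 0 0 0; 0.09 -0.44 0 0 0 0 0; 0.09 -0.44 0.2 0 0 0 0; 0.09 -0.44 0.2 0 0 0 0'
python3 -m jog '0.09 -0.44 0.2 0 0 0 0; 0.09 -0.44 0.2 0 0 0 0; 0.09 -0.44 0 0 0 0 0; 0 0 0 0 0 0 0; 0 0 0 0 0 0 0'
python3 - <<'E'
from h import *
print(pose()[0])
d=snapshot("wrist"); c=[d["fx"],d["cx"],d["cy"],d["extrinsics"].tolist()]; json.dump(c,open("w3.json","w")); c[3]=np.array(c[3])
u,v=proj(c,[585,-229,100]); print("lens guess",u,v)
x,y=int(u)-100,int(v)-75; x=min(max(x,0),440); y=min(max(y,0),330); print("crop",x,y)
cv2.imwrite("pics/w3.png",cv2.resize(d["img"][y:y+150,x:x+200,::-1],(800,600),interpolation=cv2.INTER_CUBIC))
E
```

```text
time: 6.12
tool_pos: [619.3, -96.8, 454.9]
tcp_rot: [-180.0, 0.1, -178.3]
ft_force: [0.7, -0.2, -0.5]
finger_gap: 42.2
grip_force: 0.0
time: 6.75
tool_pos: [596.7, -228.1, 414.9]
tcp_rot: [180.0, 0.0, -178.3]
ft_force: [0.1, 0.1, -0.4]
finger_gap: 42.6
grip_force: 0.0
[ 596.66938661 -228.09309379  414.92558646]
lens guess 314.1486591873216 214.06328683035133
crop 214 139
```

View pics/w3.png

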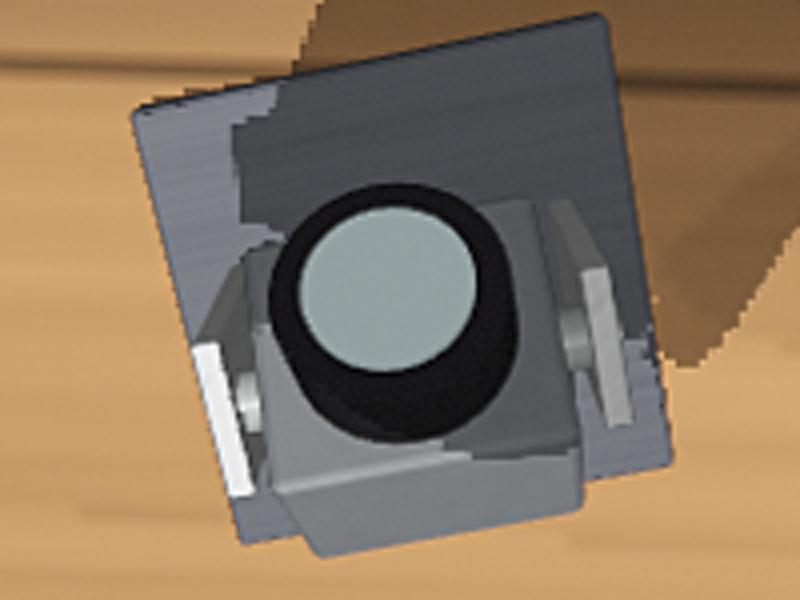

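The wrist crop (offset (214,139), ×4) shows the glass ellipse centred at (388,289), about 177×165. That puts the axis ~21° off the view ray, so ~35° off vertical. I'll fit the 17 mm circle subpixel and check it in the scene view.

```bash
python3 - <<'E'
from h import *
np.set_printoptions(precision=2,suppress=True)
c=json.load(open("w3.json")); c[3]=np.array(c[3])
im=cv2.imread("pics/w3.png"); g=cv2.cvtColor(im,cv2.COLOR_BGR2GRAY)
m=((g>85).astype(np.uint8)); n,l,st,ce=cv2.connectedComponentsWithStats(m,connectivity=4)
k=l[289,388]; print(st[k],ce[k])
ct=max(cv2.findContours((l==k).astype(np.uint8),cv2.RETR_EXTERNAL,cv2.CHAIN_APPROX_NONE)[0],key=len)[:,0,:].astype(float)
print(cv2.fitEllipse(ct.astype(np.float32)))
px=ct/4+np.array([214,139])+ (0.5/4-0.5)   # resize pixel-centre convention
def circ(P,az,t,r=17,N=120):
    n=np.array([np.sin(t)*np.cos(az),np.sin(t)*np.sin(az),np.cos(t)])
    a=np.cross(n,[0,1,0]);a/=np.linalg.norm(a);b=np.cross(n,a)
    s=np.linspace(0,2*np.pi,N,endpoint=False)
    return P+r*(np.outer(np.cos(s),a)+np.outer(np.sin(s),b)),n
def res(v,free=True):
    Q,n=circ(v[:3],v[3],v[4]); e=np.array([proj(c,q) for q in Q])
    d=np.sqrt(((px[:,None]-e[None])**2).sum(-1)).min(1)
    nx=np.median  # signed radial residual
    cen=e.mean(0); ang=np.arctan2(*(e-cen).T[::-1]); o=np.argsort(ang); rad=np.linalg.norm(e-cen,axis=1)
    pa=np.arctan2(*(px-cen).T[::-1]); pr=np.linalg.norm(px-cen,axis=1)
    rr=pr-np.interp(pa,ang[o],rad[o],period=2*np.pi)
    t=proj("top",v[:3])-np.array([195+697/3,170+118/3])
    return np.r_[rr/np.sqrt(len(rr))*8, t*2]
az0=np.radians(193.2)
for prior in (True,False):
    f=(lambda v:np.r_[res(v),(v[3]-az0)/np.radians(2)]) if prior else res
    s=least_squares(f,[585,-229,100,az0,0.6]); v=s.x
    print(prior,v[:3],np.degrees(v[3:]),s.cost); P=v[:3];Q,n=circ(P,v[3],v[4]); print("focus",P+120*n)
    if prior: best=v
# overlay in scene view: front ring r24 and ring 30mm back, for tilt +-6deg
s=cv2.imread("pics/scene0.png")[225:300,190:265]; out=[]
for dt in (-8,0,8):
    o=cv2.resize(s,(260,260),interpolation=cv2.INTER_CUBIC); f=260/75
    t=best[4]+np.radians(dt)
    for back in (0,20):
        Q,n=circ(best[:3],best[3],t,24); E=np.array([proj("scene",q-back*n) for q in Q]); E=(E-[190,225]+.5)*f
        cv2.polylines(o,[E.astype(np.int32)],True,(0,255,0) if back==0 else (0,0,255),1)
    out.append(o)
cv2.imwrite("pics/ov.png",np.hstack(out))
E
```

```text
[  300   207   176   164 22659] [387.8  288.59]
((387.7859802246094, 288.61065673828125), (161.0265350341797, 177.2549285888672), 71.515380859375)
True [ 582.31 -231.95   99.68] [192.84  34.9 ] 9.112779460315394
focus [ 515.37 -247.2   198.1 ]
False [ 582.33 -231.94   99.58] [191.62  34.88] 9.04100728043798
focus [ 515.12 -245.75  198.02]
```

View pics/ov.png

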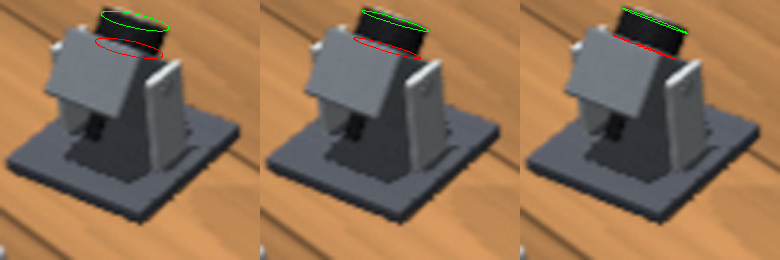

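Tilt ≈ 35° fits (middle overlay), giving focus ≈ (515,-247,198). Next I'll go over the jar with the yaw turned to 92°, keeping in front of the open hasp.

```bash
python3 -c "
from h import *
A=(np.array([530,-170,400.]),R.from_euler('xyz',[180,0,151.8],degrees=True))
rows(A[0],A[1],3); rows([538,122,355],[180,0,91.8],7,A)"
```

```text
dist 89.5 turn 29.9
[0.217 0.198 0.05 ] [0.    0.    0.166]
[0.248 0.158 0.05 ] [0.    0.    0.166]
[0.272 0.112 0.05 ] [0.    0.    0.166]
dist 295.6 turn 60.0
[0.187 0.373 0.064] [-0.    -0.     0.143]
[0.241 0.341 0.064] [-0.    -0.     0.143]
[0.289 0.301 0.064] [-0.    -0.     0.143]
[0.33  0.255 0.064] [-0.    -0.     0.143]
[0.365 0.203 0.064] [-0.    -0.     0.143]
[0.391 0.146 0.064] [-0.    -0.     0.143]
[0.408 0.086 0.064] [-0.    -0.     0.143]
```

```bash
python3 -m jog '0.22 0.2 0.05 0 0 0.166 0; 0.25 0.16 0.05 0 0 0.166 0; 0.27 0.11 0.05 0 0 0.166 0; 0.19 0.37 0.06 0 0 0.143 -0.5; 0.24 0.34 0.06 0 0 0.143 -0.5'
python3 -m jog '0.29 0.3 0.06 0 0 0.143 -0.5; 0.33 0.255 0.06 0 0 0.143 -0.5; 0.365 0.2 0.06 0 0 0.143 -0.5; 0.39 0.145 0.06 0 0 0.143 -0.5; 0.41 0.085 0.06 0 0 0.143 -0.5'
python3 -m jog '0 0 0 0 0 0 -0.5; 0 0 0 0 0 0 -0.5'
python3 - <<'E'
from h import *
print(pose()[0])
d=snapshot("wrist"); c=[d["fx"],d["cx"],d["cy"],d["extrinsics"].tolist()]; json.dump(c,open("w4.json","w")); c[3]=np.array(c[3])
u,v=proj(c,[541,122,107]); print("lid guess",u,v)
x=min(max(int(u)-150,0),320);y=min(max(int(v)-120,0),240); print("crop",x,y)
cv2.imwrite("pics/w4.png",cv2.resize(d["img"][y:y+240,x:x+320,::-1],(800,600),interpolation=cv2.INTER_CUBIC))
E
```

```text
time: 7.42
tool_pos: [531.0, -85.2, 388.2]
tcp_rot: [179.9, 0.0, 134.4]
ft_force: [0.2, 0.1, -0.1]
finger_gap: 63.9
grip_force: 0.0
time: 8.05
tool_pos: [535.7, 123.8, 358.1]
tcp_rot: [179.9, -0.0, 91.6]
ft_force: [0.7, -0.7, 0.0]
finger_gap: 63.9
grip_force: 0.0
time: 8.3
tool_pos: [536.0, 121.7, 358.0]
tcp_rot: [180.0, 0.0, 92.0]
ft_force: [0.7, -0.4, -0.8]
finger_gap: 64.2
grip_force: 0.0
[536.02282891 121.72045718 358.00200331]
lid guess 324.8484274266263 255.6979855963979
crop 174 135
```

View pics/w4.png

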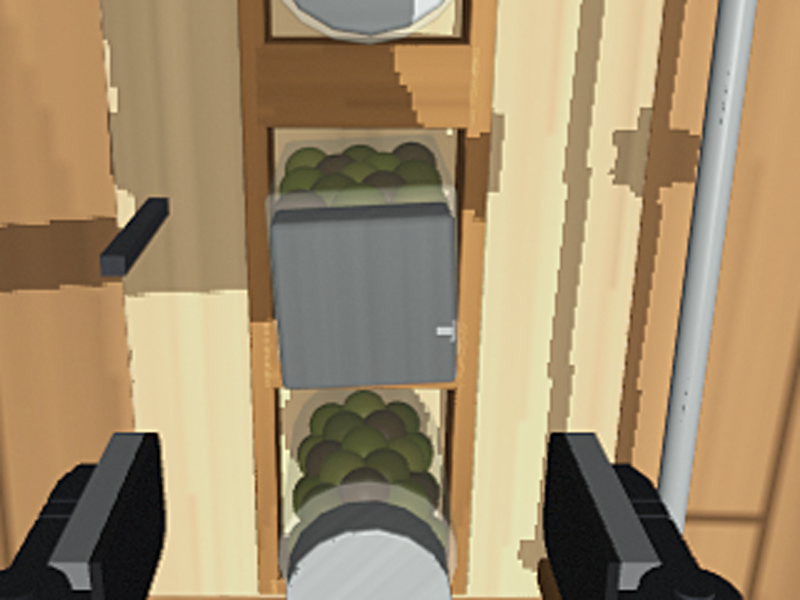

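The square lid's top corners in the crop (offset (174,135), ×2.5) are (274,222), (453,213), (457,383), (286,388). The staple tip is at about (115,263).

```bash
python3 - <<'E'
from h import *
np.set_printoptions(precision=1,suppress=True)
c=json.load(open("w4.json")); c[3]=np.array(c[3])
K=[atz(c,174+x/2.5,135+y/2.5,107) for x,y in [(274,222),(453,213),(457,383),(286,388)]]
ce=sum(K)/4; print(*K,"centre",ce)
print([np.linalg.norm(K[i]-K[(i+1)%4]) for i in range(4)])
print("yaw",[np.degrees(np.arctan2(*(b-a)[1::-1])) for a,b in((K[0],K[1]),(K[3],K[2]))],[np.degrees(np.arctan2(*(a-b)[1::-1]))-90 for a,b in((K[0],K[3]),(K[1],K[2]))])
print("staple",atz(c,174+115/2.5,135+265/2.5,78))
yaw=float(input()) if 0 else None
E
```

```text
[514.8 142.  107. ] [558.5 145.8 107. ] [562.8 100.1 107. ] [518.3  97.1 107. ] centre [538.6 121.3 107. ]
[np.float64(43.88368653459118), np.float64(45.9098334053237), np.float64(44.59530074654369), np.float64(45.0245320261828)]
yaw [np.float64(5.003995321797975), np.float64(3.864441060654226)] [np.float64(4.427886100818739), np.float64(5.3160984141393754)]
staple [467.8 119.5  78. ]
```

```bash
python3 -m jog '0 0.026 0.4 0 0 -0.043 -0.5; 0 0 0.4 0 0 0 -0.5; 0 0 0.4 0 0 0 -0.5; 0 0 0.15 0 0 0 -0.5; 0 0 0 0 0 0 -0.5' 60
python3 -m jog '0 0 0 0 0 0 1; 0 0 0 0 0 0 1; 0 0 0 0 0 0 1' 60
```

```text
time: 8.98
tool_pos: [538.7, 120.5, 222.3]
tcp_rot: [-179.9, 0.0, 94.3]
ft_force: [0.2, -0.6, 0.0]
finger_gap: 63.9
grip_force: 0.0
time: 9.35
tool_pos: [539.8, 121.1, 224.7]
tcp_rot: [179.8, 0.0, 94.4]
ft_force: [-1.3, -1.1, 7.9]
finger_gap: 51.4
grip_force: 64.3
```

Grip is good (gap 51.4). I'll lift straight up first.

```bash
python3 -m jog '0 0 -0.2 0 0 0 1; 0 0 -0.3 0 0 0 1; 0 0 -0.3 0 0 0 1; 0 0 -0.4 0 0 0 1; 0 0 -0.4 0 0 0 1' 80
python3 -m jog '0 -0.2 -0.2 0 0 0 1; 0 -0.2 0 0 0 0 1; 0 0 0 0 0 0 1' 80
python3 - <<'E'
from h import *
p,r=pose(); print(p,sense()["ft_force"])
az,t=np.radians(192.8),np.radians(35); n=np.array([np.sin(t)*np.cos(az),np.sin(t)*np.sin(az),np.cos(t)])
ax=np.cross([0,0,1],n); ax/=np.linalg.norm(ax)
r1=R.from_rotvec(ax*t)*R.from_euler("xyz",[180,0,94.4],degrees=True)
f=np.array([582.3,-232,99.7])+120*n; tcp=f+n*212.7; print("focus",f,"tcp",tcp,r1.as_euler("xyz",degrees=True),r1.apply([0,0,1]),-n)
rows(tcp,r1,10)
E
```

```text
time: 9.98
tool_pos: [538.4, 121.1, 384.7]
tcp_rot: [-180.0, -0.0, 94.4]
ft_force: [0.8, -0.1, -3.8]
finger_gap: 50.9
grip_force: 84.6
time: 10.35
tool_pos: [498.0, 118.1, 403.9]
tcp_rot: [180.0, -0.0, 94.4]
ft_force: [-0.1, 0.3, -3.6]
finger_gap: 51.3
grip_force: 85.3
[498.01421477 118.10431465 403.90872017] [-0.0646764   0.27555423 -3.5651133 ]
focus [ 515.18127701 -247.24899973  197.99824531] tcp [ 396.21334052 -274.27785175  372.23188513] [145.28981142  -4.80643627  95.90290516] [ 0.55932269  0.127075   -0.81915204] [ 0.55932269  0.127075   -0.81915204]
dist 406.6 turn 35.0
[-0.383 -0.131  0.032] [-0.058  0.009 -0.   ]
[-0.384 -0.133  0.02 ] [-0.058  0.009 -0.   ]
[-0.384 -0.134  0.009] [-0.058  0.009 -0.   ]
[-0.384 -0.134 -0.003] [-0.058  0.009 -0.   ]
[-0.384 -0.134 -0.014] [-0.058  0.009 -0.   ]
[-0.384 -0.132 -0.026] [-0.058  0.009 -0.   ]
[-0.383 -0.131 -0.037] [-0.058  0.009 -0.   ]
[-0.383 -0.128 -0.048] [-0.058  0.009 -0.   ]
[-0.382 -0.125 -0.059] [-0.058  0.009 -0.   ]
[-0.382 -0.121 -0.07 ] [-0.058  0.009 -0.   ]
```

```bash
python3 -m jog '-0.38 -0.13 0.03 -0.058 0.009 0 1; -0.38 -0.13 0.02 -0.058 0.009 0 1; -0.38 -0.13 0.01 -0.058 0.009 0 1; -0.38 -0.13 0 -0.058 0.009 0 1; -0.38 -0.13 -0.01 -0.058 0.009 0 1' 80
python3 -c "
from h import *
print(sense()['joint_pos'].round(1))
rows([396.2,-274.3,372.2],[145.29,-4.81,95.9],5)"
```

```text
time: 10.98
tool_pos: [449.2, -77.2, 386.4]
tcp_rot: [162.5, -2.6, 94.8]
ft_force: [0.6, -0.0, -4.5]
finger_gap: 51.1
grip_force: 85.5
[-20.3 -24.1 116.6  10.1  72.8 -26.4]
dist 204.6 turn 17.3
[-0.385 -0.135 -0.032] [-0.057  0.008 -0.   ]
[-0.385 -0.133 -0.043] [-0.057  0.008 -0.   ]
[-0.384 -0.13  -0.054] [-0.057  0.008 -0.   ]
[-0.384 -0.127 -0.065] [-0.057  0.008 -0.   ]
[-0.383 -0.123 -0.076] [-0.057  0.008 -0.   ]
```

```bash
python3 -m jog '-0.385 -0.135 -0.03 -0.057 0.008 0 1; -0.385 -0.133 -0.04 -0.057 0.008 0 1; -0.385 -0.13 -0.05 -0.057 0.008 0 1; -0.385 -0.127 -0.065 -0.057 0.008 0 1; -0.385 -0.123 -0.075 -0.057 0.008 0 1' 80
python3 -m jog '0 0 0 0 0 0 1; 0 0 0 0 0 0 1; 0 0 0 0 0 0 1' 80
python3 - <<'E'
from h import *
print(sense()["joint_pos"].round(1))
rows([396.2,-274.3,372.2],[145.29,-4.81,95.9],1)
p,r=pose(); print("underside est",p+r.apply([0,-1,212.7]))
s=snapshot("scene")["img"][200:320,150:310,::-1];w=snapshot("top")["img"][140:290,300:500,::-1]
cv2.imwrite("pics/s5.png",np.hstack([cv2.resize(s,(400,300),interpolation=cv2.INTER_CUBIC),cv2.resize(w,(400,300),interpolation=cv2.INTER_CUBIC)]))
E
```

```text
time: 11.6
tool_pos: [396.2, -275.0, 371.5]
tcp_rot: [145.3, -4.8, 95.8]
ft_force: [0.4, 0.1, -4.9]
finger_gap: 51.0
grip_force: 85.6
time: 11.98
tool_pos: [397.2, -272.7, 371.4]
tcp_rot: [145.4, -4.8, 95.9]
ft_force: [-0.4, 1.3, -4.5]
finger_gap: 51.2
grip_force: 85.6
[-52.7 -20.2 118.   33.7  69.8 -65.5]
dist 2.0 turn 0.2
[-0.014 -0.005 -0.014] [-0.003  0.     0.   ]
underside est [ 514.8752487  -245.73364598  196.31800873]
```

View pics/s5.png

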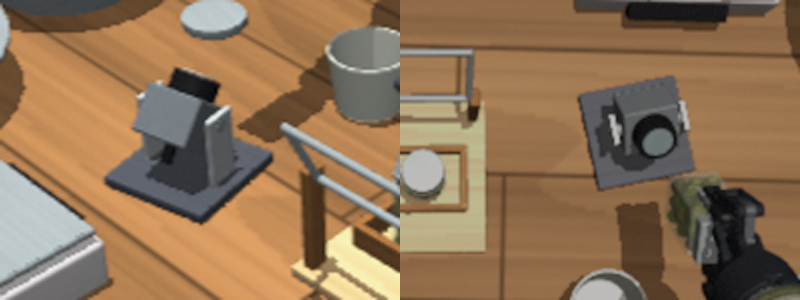

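Ten pictures are used. The top crop (offset (300,140), ×2) shows the jar's far corner at about (672,182), its left edge running to (692,262), and the reader undisturbed. I'll check the predicted jar corners against that.

```bash
python3 - <<'E'
from h import *
p,r=pose(); np.set_printoptions(precision=0,suppress=True)
for h,a in((0,26),(76,26),(95,23)):
    print(h,*[((proj("top",p+r.apply([x*a,-1+y*a,212.7-h]))-[300,140])*2+400*np.array([1,0])) for x,y in((1,1),(1,-1),(-1,-1),(-1,1))])
print(proj("scene",[515,-247,198]),proj("scene",[470,-257,290]))
# wrist-force based check of steadiness
s=sense(); print(abs(s["qd"]).max(),s["grip_force"])
E
```

```text
0 [667. 173.] [663. 218.] [711. 214.] [717. 170.]
76 [692. 211.] [686. 257.] [738. 253.] [745. 207.]
95 [701. 224.] [696. 265.] [743. 262.] [749. 221.]
[243. 184.] [252. 142.]
0.20454338371908146 85.61262130737305
```

```bash
python3 -m jog '-0.014 -0.005 -0.014 0 0 0 1; 0 0 0 0 0 0 1; 0 0 0 0 0 0 1; 0 0 0 0 0 0 1; 0 0 0 0 0 0 1' 80; python3 -c "
from bench import *
print(hand_in())"
```

```text
time: 12.7
tool_pos: [395.7, -275.2, 372.1]
tcp_rot: [145.4, -4.8, 95.8]
ft_force: [0.1, -0.1, -3.4]
finger_gap: 50.8
grip_force: 85.6
the job is handed in; nothing more can be done
None
```

I handed the job in at 12.7 s with the hasp back past upright (about 2 rad) and the square jar held still, its underside an estimated 2 mm or so from the focus point and along the optical axis; the round jars and reader looked undisturbed, and no verdict came back.

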